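# Lock off the edge sander and hold its belt tensioner back

## Task

Get the bench sander ready for a belt change: first clip the red spring clip onto the yellow lock-off tab of the switch box and let go of it, so that it stays there by its own bite. Then push the sander's sprung tensioner arm (its black post is the handle) back towards the drive drum until its ratchet has clicked over, and finish while still holding it pushed back, because it springs out again if let go. Leave the glue can, the shoe last and the hammer where they are.

Things in the scene. Friction and masses are not known exactly. Their poses are not given: they have to be found in the camera images.
- clip: Red spring clip like a clothes peg, about 65 g, on its side: two mirrored halves 24 mm high on a vertical hinge. Origin on the underside at the hinge axis; x from handles to jaws, z up. It is the pose of the right-hand (-y) half; closed, x is the middle line. Jaws end 45 mm ahead of the hinge, with dark pads from 33 to 45 mm (4 mm apart when closed); handles end 50 mm behind it.
- clip_bite (a point): Point midway between the clip's two jaw pads (clip closed), 39 mm ahead of the hinge and 12 mm above the clip's underside; axes as the clip.
- clip_handles (a point): Where to squeeze: midway between the handles, 28 mm behind the hinge, 12 mm above the underside. At rest the handles slant 0.24 rad each: over their outsides 51 mm at the ends, 28 mm at the hinge. Squeezed across y from above (about 15 N here; grip with 25 to 30 N) they stop parallel, 28 mm over the outsides, square to the clip's middle line, jaw tips 25 mm apart.
- clip_lever (a joint): Opening angle of the clip's left-hand half against the other, rad: 0 closed, 0.48 squeezed fully open, about 0.10 when the jaws bite the 8 mm tab (handles then about 46 mm apart over the outsides). A spring closes it.
- switchbox: Fixed grey switch box 90 x 90 x 110 mm high with a red and black rotary switch on top. Origin at the centre of its underside; its front (the side with the yellow tab) looks to its own -x, z up.
- tab: Yellow lock-off tab, an upright plate fixed to the front of the switch box: 8 mm thick across y, 40 mm high, standing out 40 mm from the box's front face. Origin at the middle of its free edge's lower end, 55 mm above the bench; x points into the box, z up.
- tab_edge (a point): Middle of the tab's free upright edge (the edge away from the box), 75 mm above the bench; x points along the plate into the box, y is across the plate, z up. The clip slides on along +x with its jaws one on each side.
- sander: Fixed bench edge sander with its belt taken off: green bed 340 x 160 mm, top at 60 mm; black rubber drive drum 80 mm in diameter towards its +x end, at x = 95 mm, y = 0; yellow tensioner arm with the smaller idler drum at its -x end. Drums and platen reach up to 118 mm. Origin at the centre of its underside; x runs lengthwise from the tensioner end to the drive end, z up.
- swing_pivot (a point): Point on the vertical pivot axis of the tensioner arm, 80 mm above the bench, at x = -100, y = +50 mm in the sander's frame; axes as the sander.
- post_top (a point): Centre of the top of the black post, 172 mm above the bench, 130 mm from the pivot axis. At rest the post is at x = -135, y = -75 mm in the sander's frame.
- tensioner: Yellow sprung tensioner arm with the idler drum on it and, at its free end, an upright black round post to handle it by: 18 mm in diameter, from 77 to 172 mm above the bench, its top 50 mm clear above all else on the sander. Grip the post or push it sideways. Origin on the arm's pivot axis 73 mm above the bench; for the post itself use point post_top.
- tensioner_swing (a joint): Arm angle, rad: 0 at rest, growing as the post swings counter-clockwise from above about the pivot, towards the drive drum (sander's +x), to a hard stop at 0.54. Force at the post 7 N at first, rising to about 15 N near 0.3; at 0.36 its tooth clicks past the small red pawl, force falls to about 4 N, then 10 N from 0.46 on. It does not latch: let go, it springs back. Hold it at about 0.47 to 0.52.
- glue_can: Bystander: glue can with a blue label, 64 mm in diameter, 100 mm high, standing. Origin at the centre of its underside.
- last: Bystander: wooden shoe last, 225 x 75 mm, 85 mm high at the heel. Origin on its underside.
- hammer: Bystander: hammer lying on the bench, about 260 mm long. Origin on its underside.
Not all that is in view belongs to the job. What is meant by the switchbox is not pink, and is the larger of those in its own colour.

How it is judged:
By the outcome, as a careful person would: the job done as asked, in the order asked, and still so for the second after the job is handed in, while the arm keeps its last pose, push and grip.
It also fails if it takes over 51 s, if anything falls off the work surface, if the arm or the gripper's body presses on something with over 40 N, if the wrist force passes 120 N, or if a joint passes its speed limit or range.

## Robot

A 7-joint arm with a two-finger parallel gripper is mounted at the origin on the work surface. World frame = base frame: x ahead of the robot, y to its left, z up, the work surface at z = 0. Lengths are in m, angles in rad, forces in N, time in s.
With the tool pointing down it reaches from about 0.4 to 0.85 m from the base axis. Payload 10.4 kg.
Tool frame: the origin (TCP) lies between the finger pads; the fingertips stand r.nose_length ahead of it and the grasp point (between the pads) lies 6 mm ahead of it (r.nose_length is the distance from the TCP to the fingertips, in m); z points along the fingers, x is the direction in which the jaws open and shut, and the axes are right-handed (so a half turn about z gives the same grasp; the last joint's range is limited). The gripper opens to 87 mm and grips with 3 to 60 N. Pads are 19 mm wide; open, the fingers measure 117 mm over their backs; the gripper's body (75 mm by 190 mm) begins 51 mm behind the grasp point.
Start: joints at [1.152, 0.332, -0.065, 1.46, 0.022, 1.35, -0.088], TCP at [0.241, -0.577, 0.223] pointing down, gripper open.
Joint ranges: [-2.6, 2.6], [-0.5, 2.12], [-1.47, 1.34], [0.16, 2.42], [-1.27, 4.41], [0.06, 2.06], [-2.6, 2.6]. Speed limits (rad/s): [2.22, 2.22, 2.79, 2.79, 3.14, 3.14, 3.14].

## Interface

Orientations are given as a unit quaternion [x, y, z, w].
In Python, from bench import r gives the robot as it stands. The module is installed in compiled form; this text tells all that it offers.
- The arm moves only by the shell command python3 -m creep 'ROWS' [OPENING] [FORCE]. ROWS is JSON, a list of rows, each an object of numbers: "x", "y", "z": the shift along the world's x, y, z in m; "spin": the turn about the world's z in degrees. In form: [{"x": .., "y": .., "z": .., "spin": ..}, ...]. A call has 1 to 12 rows; each row is the pose to reach, as a shift and turn from the pose commanded when the call began; what a row does not reach only later rows make up. A row lasts 1/8 s, in which the tool goes at most 62.5 mm and 10.7 degrees, less where a joint would pass 70% of its speed; a pose out of reach is approached as far as the arm can. A call with a gripper value outside its range is refused whole. OPENING is the finger opening in m, from 0 to 0.087, set as the call begins (- or left out, the last holds). The fingers move at their own pace and stop on an object; FORCE is the grip in N (left out, the last holds). Time passes only in rows, so rows that repeat a pose let the fingers close. It gives the time, the measured TCP pose, the force and the opening at its end, in the units of the state.
- r.read_state(): the state, without advancing time (a new reading comes with each control period).
- r.camera(name): name is "side" or "top"; returns a dict with "pixels" (384x512x3 uint8, blue, green, red), "z_map" (384x512 float32, m along the optical axis (not along the pixel's ray), 0 where there is no reading), "K" (3x3 intrinsics, pixels), "k1" (the pictures are not rectified: a ray, as slopes to the right and down, at radius r is drawn at 1 + k1 r^2 times it, then the intrinsics apply), "R" (3x3) and "t" (3): a world point X has camera coordinates R X + t. Camera axes: x right, y down, z forward; pixel columns grow to the right and rows downward; lengths in m; the calibration is good to about 2 mm. A picture is of the moment at which its call begins.
- r.close_job(): hands the job in, once; it reports no verdict.
The state is a dict: "time": time; "joint_positions": joint angles; "joint_vel": joint speeds; "joint_torque": joint torques, N m; "ee_pos": TCP position; "eef_rot": TCP orientation; "ft_force": force on the tool from outside, world axes, zero at the start; "torque": the same for the moment, N m; "width": finger opening in m.
Only numpy, scipy, OpenCV 4.12 (cv2) and the standard library are available. Lean on these libraries where they do the work, as an engineer would, in place of code of your own. Each camera call takes 0.05 s, during which the arm holds its last target. There are 200 camera calls.

## Working session

There is one attempt and no reset: what is moved stays moved. The work goes in short steps, Python scripts to look and compute and a shell command to move; the robot and the scene stay as the last step left them, time stands still between calls to the robot, and variables do not carry over. Pictures are saved under pics/ and viewed, about 8 in all and at most 12, crops included, and the job is handed in when it is done.

```bash
mkdir -p pics
cat > h.py <<'E'
import numpy as np, cv2
from bench import r
def snap(n):
    c=r.camera(n); np.savez('pics/last_%s.npz'%n,**c); return c
def load(n): return dict(np.load('pics/last_%s.npz'%n))
def und(c,uv):
    K=c['K']; uv=np.atleast_2d(uv).astype(float)
    d=(uv-[K[0,2],K[1,2]])/[K[0,0],K[1,1]]
    p=d.copy()
    for _ in range(15): p=d/(1+float(c['k1'])*(p**2).sum(1,keepdims=True))
    return p
def xyz(c,uv):
    uv=np.atleast_2d(uv); p=und(c,uv); z=c['z_map'][uv[:,1].astype(int),uv[:,0].astype(int)][:,None]
    return (np.hstack([p*z,z])-c['t'])@c['R']
def cloud(c):
    v,u=np.mgrid[:384,:512]; uv=np.c_[u.ravel(),v.ravel()]
    return xyz(c,uv).reshape(384,512,3)
def proj(c,X):
    q=np.atleast_2d(X)@c['R'].T+c['t']; p=q[:,:2]/q[:,2:]
    p=p*(1+float(c['k1'])*(p**2).sum(1,keepdims=True))
    return p*[c['K'][0,0],c['K'][1,1]]+[c['K'][0,2],c['K'][1,2]]
E
python3 - <<'E'
from h import *
for n in('top','side'):
    c=snap(n); im=c['pixels']; cv2.imwrite(f'pics/{n}0.png',cv2.resize(im,(768,576)))
    print(n,c['K'].tolist(),c['k1'],(-c['R'].T@c['t']).round(3),c['R'].round(2).tolist())
s=r.read_state();print({k:np.round(v,3) for k,v in s.items()},r.nose_length)
E
```

```text
top [[455.4369893638235, 0.0, 248.69590769657958], [0.0, 455.4369893638235, 191.16827405000987], [0.0, 0.0, 1.0]] -0.14628043210341657 [0.348 0.002 1.655] [[-0.01, -1.0, -0.01], [-0.99, 0.01, -0.16], [0.16, 0.01, -0.99]]
side [[396.29402571086507, 0.0, 254.90127882218465], [0.0, 396.29402571086507, 189.69260486241905], [0.0, 0.0, 1.0]] 0.03976795992647425 [-0.134  0.765  0.977] [[-0.71, -0.7, 0.02], [-0.45, 0.44, -0.77], [0.53, -0.56, -0.63]]
{'time': np.float64(0.1), 'joint_positions': array([ 1.152,  0.333, -0.065,  1.461,  0.022,  1.35 , -0.089]), 'joint_vel': array([ 0.002,  0.001, -0.   , -0.004, -0.001,  0.001,  0.   ]), 'joint_torque': array([ 1.0000e-03, -6.2454e+01,  2.4000e-02, -3.9072e+01, -6.1000e-02,
        3.7000e-02,  0.0000e+00]), 'ee_pos': array([ 0.241, -0.576,  0.222]), 'eef_rot': array([ 0.832, -0.554, -0.001, -0.   ]), 'ft_force': array([ 0.352, -0.227, -0.072]), 'torque': array([ 0.03 , -0.023, -0.021]), 'width': np.float64(0.087)} 0.025
```

View pics/top0.png

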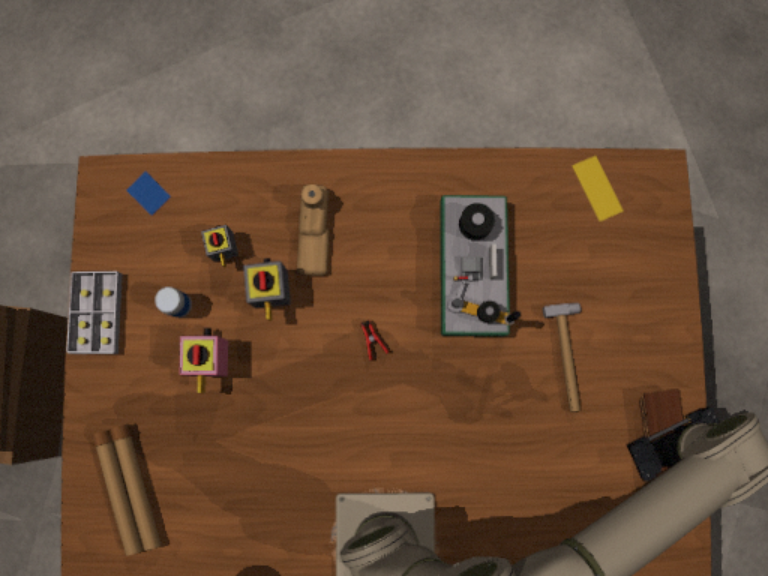

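View pics/side0.png

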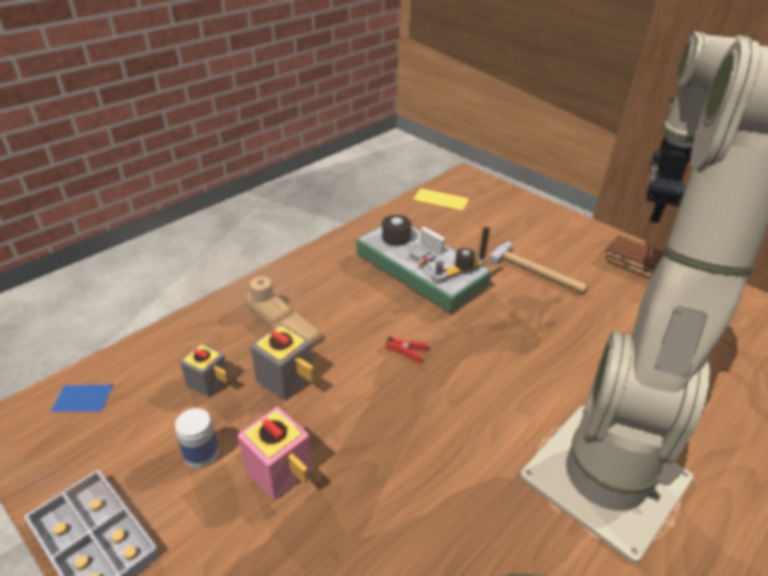

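The top view shows three switch boxes (in the 768-wide picture): small grey (218,241), large grey (266,284) and pink (202,356). The large grey one fits the description, and its tab is at (268,310). The only clip is red, at (373,341). The sander is at (475,265), with its post at (513,317). I'll check these in a close crop and measure.

Run:
```python
from h import *
c=load('top'); im=c['pixels']
a=cv2.resize(im[170:250,155:275],(800,533),interpolation=cv2.INTER_CUBIC)
cv2.imwrite('pics/crop1.png',a)
P=cloud(c)
hsv=cv2.cvtColor(im,cv2.COLOR_BGR2HSV)
h,s,v=cv2.split(hsv)
red=((h<8)|(h>172))&(s>150)&(v>60)
m=np.zeros_like(red);m[205:245,232:268]=1
q=P[red&m]; print('clip',len(q),q.mean(0).round(4)); 
z=q[:,2]; print(np.percentile(z,[5,50,95]).round(3))
np.save('pics/clip.npy',q)
uv=np.argwhere(red&m); print('v,u',uv.min(0),uv.max(0))
# yellow tab
y=(h>18)&(h<35)&(s>120)&(v>80); m[:]=0;m[200:216,170:190]=1
q=P[y&m]; print('tab',len(q)); print(np.c_[np.argwhere(y&m),q.round(3)])
# box top
m[:]=0; m[172:204,160:194]=1
q=P[m&(P[...,2]>.1)&(P[...,2]<.125)]
print('box',cv2.minAreaRect(q[:,:2].astype(np.float32)),len(q))
# post
m[:]=0; m[195:225,325:352]=1
q=P[m&(P[...,2]>.155)]; print('post',len(q),q.mean(0),q.max(0),q.min(0))
# bed
m[:]=0; m[125:230,285:345]=1
q=P[m&(P[...,2]>.05)&(P[...,2]<.07)]
print('bed',cv2.minAreaRect(q[:,:2].astype(np.float32)))
```

```text
clip 125 [0.4797 0.0232 0.016 ]
[-0.004  0.021  0.03 ]
v,u [214 241] [239 258]
tab 36
[[2.01e+02 1.77e+02 5.64e-01 2.69e-01 9.60e-02]
 [2.01e+02 1.78e+02 5.64e-01 2.66e-01 9.10e-02]
 [2.02e+02 1.76e+02 5.59e-01 2.71e-01 1.04e-01]
 [2.02e+02 1.77e+02 5.60e-01 2.69e-01 9.30e-02]
 [2.02e+02 1.78e+02 5.60e-01 2.65e-01 9.40e-02]
 [2.02e+02 1.79e+02 5.63e-01 2.65e-01 7.40e-02]
 [2.03e+02 1.77e+02 5.57e-01 2.69e-01 9.00e-02]
 [2.03e+02 1.78e+02 5.56e-01 2.65e-01 9.80e-02]
 [2.03e+02 1.79e+02 5.59e-01 2.65e-01 7.60e-02]
 [2.04e+02 1.77e+02 5.54e-01 2.70e-01 8.80e-02]
 [2.04e+02 1.78e+02 5.53e-01 2.65e-01 9.70e-02]
 [2.04e+02 1.79e+02 5.55e-01 2.64e-01 8.00e-02]
 [2.05e+02 1.77e+02 5.50e-01 2.69e-01 9.50e-02]
 [2.05e+02 1.78e+02 5.50e-01 2.66e-01 8.90e-02]
 [2.05e+02 1.79e+02 5.52e-01 2.64e-01 7.70e-02]
 [2.06e+02 1.77e+02 5.46e-01 2.69e-01 9.40e-02]
 [2.06e+02 1.78e+02 5.46e-01 2.65e-01 9.60e-02]
 [2.06e+02 1.79e+02 5.48e-01 2.64e-01 8.10e-02]
 [2.07e+02 1.77e+02 5.42e-01 2.68e-01 1.00e-01]
 [2.07e+02 1.78e+02 5.43e-01 2.65e-01 9.30e-02]
 [2.07e+02 1.79e+02 5.44e-01 2.64e-01 8.10e-02]
 [2.08
[... 356 characters left out ...]
01 2.64e-01 9.80e-02]
 [2.10e+02 1.79e+02 5.33e-01 2.63e-01 8.40e-02]
 [2.11e+02 1.77e+02 5.29e-01 2.68e-01 9.50e-02]
 [2.11e+02 1.78e+02 5.28e-01 2.64e-01 9.80e-02]
 [2.11e+02 1.79e+02 5.30e-01 2.63e-01 8.60e-02]
 [2.12e+02 1.77e+02 5.25e-01 2.68e-01 9.40e-02]
 [2.12e+02 1.78e+02 5.26e-01 2.66e-01 8.80e-02]
 [2.12e+02 1.79e+02 5.26e-01 2.62e-01 9.00e-02]]
box ((0.6062411069869995, 0.2719700038433075), (0.09416667371988297, 0.08820831775665283), 5.533079624176025) 603
post 27 [ 0.49255105 -0.25138208  0.38996316] [0.52472455 0.0020841  1.65460569] [ 0.34755726 -0.30212561  0.16259002]
bed ((0.656241774559021, -0.2235564887523651), (0.16254904866218567, 0.34268906712532043), 88.7986831665039)
```

View pics/crop1.png

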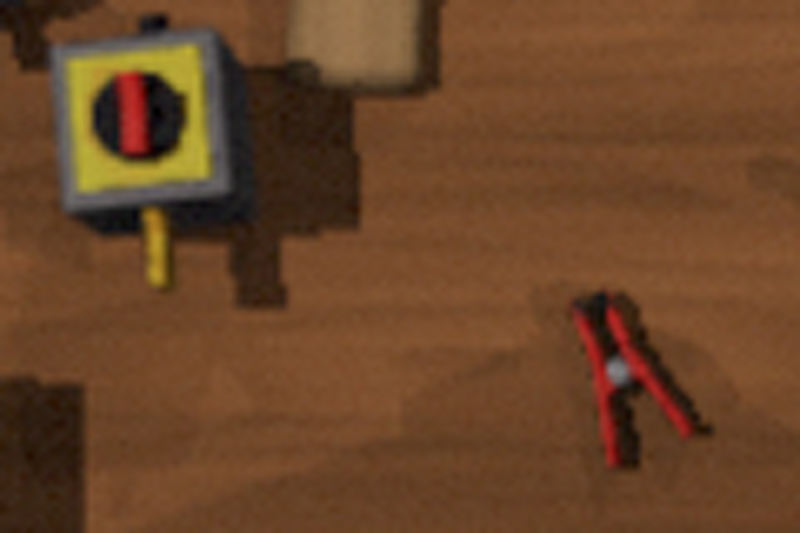

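The crop confirms the large grey box with its tab's free end at (158,285). The clip's dark jaw pads are at (597,301), pointing away from the robot; its hinge is at (619,371) and its handle ends at (620,465) and (698,430).

```bash
cat >> h.py <<'E'
def onplane(c,uv,z):
    p=und(c,uv); d=np.c_[p,np.ones(len(p))]@c['R']; o=-c['R'].T@c['t']
    return o+d*((z-o[2])/d[:,2])[:,None]
E
python3 - <<'E'
from h import *
c=load('top'); P=cloud(c); P[c['z_map']==0]=-9
f=lambda a:np.array(a)/(800/120)+[155,170]-.5
X=onplane(c,f([(619,371),(616,465),(696,432),(597,301)]),.024)
print(X.round(4)); m=(X[1]+X[2])/2
for a,b in((m,X[3]),(m,X[0]),(X[0],X[3])): d=b-a; print(np.degrees(np.arctan2(d[1],d[0])),np.hypot(*d[:2]))
m=np.zeros((384,512),bool); m[195:225,325:352]=1
q=P[m&(P[...,2]>.165)&(P[...,2]<.18)]; print('post',len(q),q.mean(0),q.min(0),q.max(0))
# depth high points around clip for centroid
m[:]=0; m[208:245,235:268]=1
q=P[m&(P[...,2]>.017)&(P[...,2]<.035)]; print('clipz',len(q),q.mean(0),np.median(q[:,2]))
T=onplane(c,f([(158,285),(152,210)]),.095);print('tab',T)
# side view check: yellow tab
E
```

```text
[[ 0.4837  0.0259  0.024 ]
 [ 0.4332  0.0279  0.024 ]
 [ 0.4505 -0.0152  0.024 ]
 [ 0.5217  0.0375  0.024 ]]
21.2843435371723 0.08564405962991013
25.007111973295 0.04616456559535544
16.953235654298553 0.039690250420652703
post 20 [ 0.51796248 -0.2961781   0.17112401] [ 0.51074925 -0.30212561  0.16768402] [ 0.52472455 -0.28852177  0.1756886 ]
clipz 109 [0.48388502 0.02698759 0.02405813] 0.02391368479135036
tab [[0.52435453 0.2639398  0.095     ]
 [0.56370348 0.26766754 0.095     ]]
```

Clip: yaw about 21.5°, handle point about (0.457, 0.0155). Tab edge: about (0.523, 0.264), yaw about 5°. I'll move above the handles.

```bash
python3 -m creep '[{"x":0.02,"y":0.055,"spin":-1.2},{"x":0.04,"y":0.11,"spin":-1.2},{"x":0.06,"y":0.165,"spin":-1.2},{"x":0.08,"y":0.22,"spin":-1.2},{"x":0.1,"y":0.275,"spin":-1.2},{"x":0.12,"y":0.33,"spin":-1.2},{"x":0.14,"y":0.385,"spin":-1.2},{"x":0.16,"y":0.44,"spin":-1.2},{"x":0.18,"y":0.495,"spin":-1.2},{"x":0.2,"y":0.55,"spin":-1.2},{"x":0.216,"y":0.592,"spin":-1.2},{"x":0.216,"y":0.592,"z":-0.06,"spin":-1.2}]' 0.087 28
```

```text
invalid input at $[0]: expected keys x, y, z, spin
```

```bash
python3 -m creep '[{"x":0.02,"y":0.055,"z":0,"spin":-1.2},{"x":0.04,"y":0.11,"z":0,"spin":-1.2},{"x":0.06,"y":0.165,"z":0,"spin":-1.2},{"x":0.08,"y":0.22,"z":0,"spin":-1.2},{"x":0.1,"y":0.275,"z":0,"spin":-1.2},{"x":0.12,"y":0.33,"z":0,"spin":-1.2},{"x":0.14,"y":0.385,"z":0,"spin":-1.2},{"x":0.16,"y":0.44,"z":0,"spin":-1.2},{"x":0.18,"y":0.495,"z":0,"spin":-1.2},{"x":0.2,"y":0.55,"z":0,"spin":-1.2},{"x":0.216,"y":0.592,"z":0,"spin":-1.2},{"x":0.216,"y":0.592,"z":-0.06,"spin":-1.2}]' 0.087 28
python3 - <<'E'
from h import *
s=r.read_state();print(s['joint_positions'].round(2),s['time'])
c=snap('side'); uv=proj(c,[[.4837,.0257,.012]])[0].astype(int); print(uv)
u,v=uv; cv2.imwrite('pics/s1.png',cv2.resize(c['pixels'][v-60:v+60,u-80:u+80],(800,600),interpolation=cv2.INTER_CUBIC))
E
```

```text
time: 1.6
ee_pos: [0.4605, 0.0191, 0.1656]
eef_rot: [0.828, -0.561, 0.003, -0.003]
ft_force: [0.9, -1.5, -2.0]
width: 0.0871
[ 0.55  0.05 -0.7   1.93  0.04  1.17 -1.35] 1.6
[270 231]
```

View pics/s1.png

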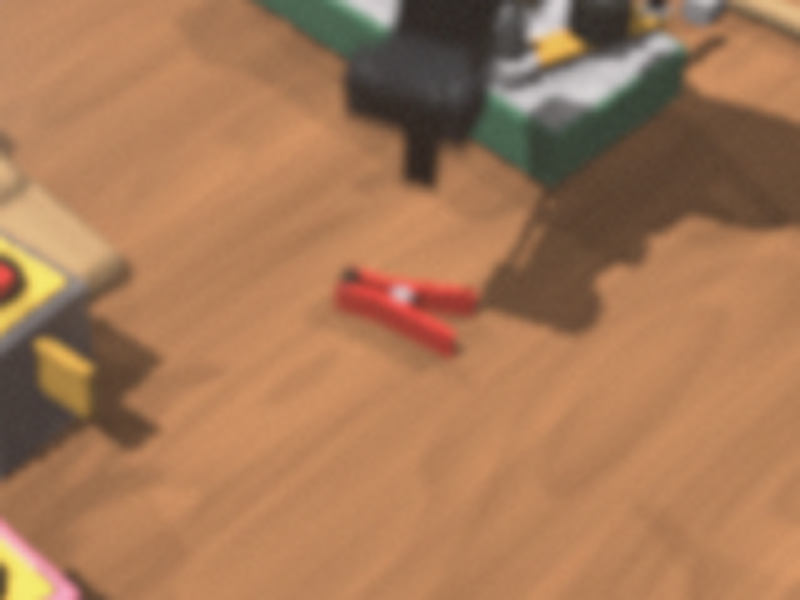

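The side crop shows the hinge at (402,293), within a few mm of my estimate. The handles point to the robot and the finger is above and clear. I'll descend, then squeeze.

```bash
python3 -m creep '[{"x":0,"y":0,"z":-0.05,"spin":0},{"x":0,"y":0,"z":-0.1,"spin":0},{"x":0,"y":0,"z":-0.125,"spin":0},{"x":0,"y":0,"z":-0.134,"spin":0},{"x":0,"y":0,"z":-0.134,"spin":0},{"x":0,"y":0,"z":-0.134,"spin":0}]' 0.087 28; python3 -m creep '[{"x":0,"y":0,"z":0,"spin":0},{"x":0,"y":0,"z":0,"spin":0},{"x":0,"y":0,"z":0,"spin":0},{"x":0,"y":0,"z":0,"spin":0},{"x":0,"y":0,"z":0,"spin":0},{"x":0,"y":0,"z":0,"spin":0}]' 0 28
```

```text
time: 2.4
ee_pos: [0.4579, 0.0151, 0.0303]
eef_rot: [0.826, -0.563, 0.001, -0.0]
ft_force: [-0.2, -1.3, 1.5]
width: 0.0869
time: 3.15
ee_pos: [0.457, 0.0153, 0.0291]
eef_rot: [0.826, -0.563, 0.0, 0.0]
ft_force: [0.2, 0.6, 0.2]
width: 0.035
```

```bash
python3 -m creep '[{"x":0,"y":0,"z":0,"spin":0},{"x":0,"y":0,"z":0,"spin":0},{"x":0,"y":0,"z":0,"spin":0},{"x":0,"y":0,"z":0,"spin":0}]' 0 28;  python3 -m creep '[{"x":0,"y":0,"z":0.03,"spin":0},{"x":0,"y":0,"z":0.07,"spin":0},{"x":0,"y":0,"z":0.1,"spin":0},{"x":0,"y":0,"z":0.1,"spin":0},{"x":0,"y":0,"z":0.1,"spin":0}]' 0 28
python3 - <<'E'
from h import *
out=[]
for n in('side','top'):
    c=snap(n); u,v=proj(c,[[.484,.026,.11]])[0].astype(int); print(n,u,v)
    out.append(cv2.resize(c['pixels'][v-45:v+45,u-30:u+30],(400,600),interpolation=cv2.INTER_CUBIC))
cv2.imwrite('pics/g1.png',np.hstack(out))
E
```

```text
time: 3.65
ee_pos: [0.457, 0.0153, 0.0291]
eef_rot: [0.826, -0.563, 0.0, 0.0]
ft_force: [0.2, -0.4, -0.2]
width: 0.0017
time: 4.28
ee_pos: [0.4566, 0.0152, 0.1284]
eef_rot: [0.826, -0.563, -0.0, 0.0]
ft_force: [0.5, 0.1, -0.3]
width: 0.0004
side 271 209
top 246 222
```

View pics/g1.png

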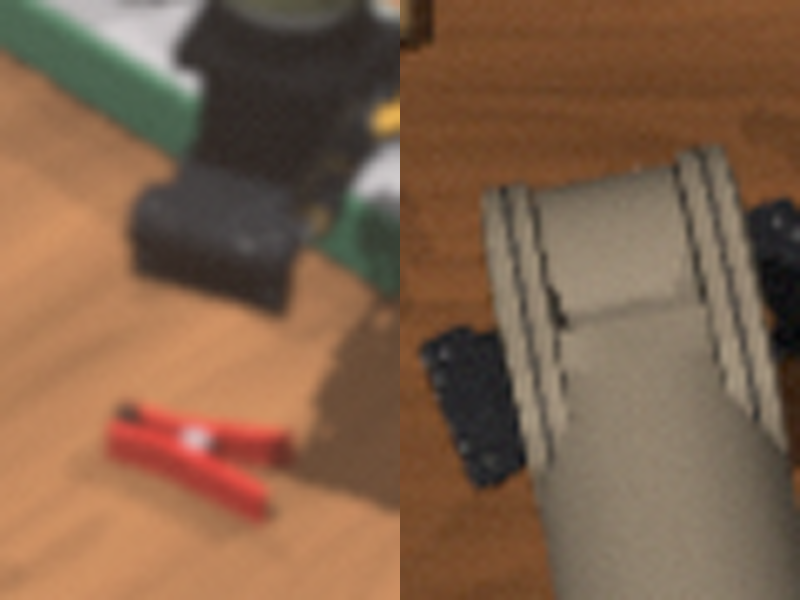

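The fingers closed on nothing, and the clip lies unmoved with its hinge at (195,437) in the left half. Before retrying I'll check the finger geometry against the earlier picture, where the near finger's tip was at pixel (274,208).

Run:
```python
from h import *
from scipy.spatial.transform import Rotation as Ro
c=load('side'); p=np.array([.4605,.0191,.1656]); R=Ro.from_quat([.828,-.561,.003,-.003]).as_matrix()
print(R.round(3))
for sx in(-1,1):
    for w in (.0435,.0585): print(sx,w,proj(c,p+R@[sx*w,0,.025]))
X=onplane(c,[[274,208]],.1406);print(X)
# clip pose from side view
f=lambda a:np.array(a)/(400/60)+[241,164]-.5
X=onplane(c,f([(195,437),(265,518),(288,455),(127,412),(115,428)]),.0);print(X.round(3))
X=onplane(c,f([(195,435),(268,492),(288,435),(127,412)]),.024);print(X.round(3))
```

```text
[[ 0.371 -0.929  0.008]
 [-0.929 -0.371  0.002]
 [ 0.002 -0.008 -1.   ]]
-1 0.0435 [[274.24214084 213.64007724]]
-1 0.0585 [[272.54540684 216.66121089]]
1 0.0435 [[283.52758543 197.11308178]]
1 0.0585 [[285.03909654 194.42377475]]
[[0.46274876 0.04064326 0.1406    ]]
[[ 0.5    0.011  0.   ]
 [ 0.436  0.028  0.   ]
 [ 0.457 -0.014  0.   ]
 [ 0.537  0.023  0.   ]
 [ 0.533  0.036  0.   ]]
[[ 0.485  0.028  0.024]
 [ 0.432  0.032  0.024]
 [ 0.452 -0.006  0.024]
 [ 0.521  0.041  0.024]]
```

The finger tip appears about 7 px (roughly 20–25 mm) higher than the stated geometry predicts. That would explain missing over the 24 mm high clip. I'll measure the tip height with the depth map, fingers open.

```bash
python3 -m creep '[{"x":0,"y":0,"z":0.02,"spin":0},{"x":0,"y":0,"z":0.02,"spin":0},{"x":0,"y":0,"z":0.02,"spin":0},{"x":0,"y":0,"z":0.02,"spin":0},{"x":0,"y":0,"z":0.02,"spin":0},{"x":0,"y":0,"z":0.02,"spin":0},{"x":0,"y":0,"z":0.02,"spin":0},{"x":0,"y":0,"z":0.02,"spin":0},{"x":0,"y":0,"z":0.02,"spin":0}]' 0.087 28
python3 - <<'E'
from h import *
from scipy.spatial.transform import Rotation as Ro
s=r.read_state(); p=s['ee_pos']; R=Ro.from_quat(s['eef_rot']).as_matrix()
c=snap('side'); P=cloud(c); P[c['z_map']==0]=-9
q=(P-p)@R   # tool frame
m=(abs(q[...,0])<.1)&(abs(q[...,1])<.1)&(q[...,2]>-.1)&(P[...,2]>.05)&(c['pixels'].max(2)<90)
t=q[m]
for lo in np.arange(-.08,.04,.005):
    k=t[(t[:,2]>=lo)&(t[:,2]<lo+.005)]
    if len(k): print(round(lo,3),len(k),k.min(0).round(3),k.max(0).round(3))
u,v=proj(c,p)[0].astype(int); print(u,v)
cv2.imwrite('pics/f1.png',cv2.resize(c['pixels'][v-40:v+50,u-60:u+60],(800,600),interpolation=cv2.INTER_CUBIC))
E
```

```text
time: 5.5
ee_pos: [0.457, 0.0153, 0.1491]
eef_rot: [0.826, -0.563, 0.0, 0.0]
ft_force: [0.1, -0.2, -0.8]
width: 0.0818
-0.08 39 [-0.089 -0.032 -0.08 ] [ 0.068  0.035 -0.075]
-0.075 20 [-0.089 -0.032 -0.075] [ 0.047  0.029 -0.07 ]
-0.07 3 [-0.086  0.011 -0.07 ] [ 0.051  0.033 -0.069]
-0.055 3 [ 0.044  0.007 -0.055] [ 0.053  0.008 -0.052]
-0.05 4 [ 0.042  0.005 -0.049] [ 0.055  0.008 -0.046]
-0.045 2 [ 0.042  0.003 -0.041] [ 0.049  0.007 -0.04 ]
-0.04 6 [-0.057 -0.004 -0.04 ] [ 0.044  0.007 -0.036]
-0.035 10 [-0.055 -0.009 -0.035] [ 0.043  0.007 -0.03 ]
-0.03 8 [-0.053 -0.008 -0.03 ] [ 0.04   0.008 -0.025]
-0.025 7 [-0.053 -0.008 -0.025] [ 0.043  0.007 -0.021]
-0.02 6 [-0.052 -0.009 -0.02 ] [-0.048  0.002 -0.015]
-0.015 7 [-0.053 -0.008 -0.015] [-0.047  0.006 -0.011]
-0.01 5 [-0.051 -0.008 -0.01 ] [-0.048  0.006 -0.007]
-0.005 1 [-0.048 -0.005 -0.005] [-0.048 -0.005 -0.005]
280 203
```

View pics/f1.png

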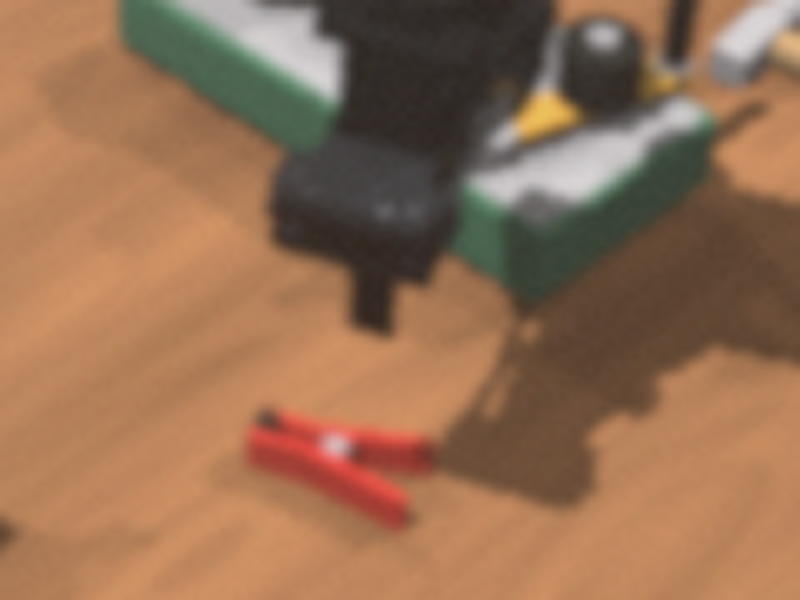

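The depth map puts the fingertips at tool z of about −2 to −5 mm rather than +25 mm, so the tips are at roughly the reported TCP height. The picture agrees: the near tip is at (372,330), well above the clip. I'll correct for that and descend in steps, watching the force.

```bash
python3 -m creep '[{"x":0,"y":0,"z":-0.05,"spin":0},{"x":0,"y":0,"z":-0.1,"spin":0},{"x":0,"y":0,"z":-0.125,"spin":0},{"x":0,"y":0,"z":-0.135,"spin":0},{"x":0,"y":0,"z":-0.135,"spin":0},{"x":0,"y":0,"z":-0.135,"spin":0}]' 0.087 28; python3 -m creep '[{"x":0,"y":0,"z":-0.004,"spin":0},{"x":0,"y":0,"z":-0.008,"spin":0},{"x":0,"y":0,"z":-0.008,"spin":0}]' 0.087 28
python3 - <<'E'
from h import *
from scipy.spatial.transform import Rotation as Ro
s=r.read_state(); p=s['ee_pos']; R=Ro.from_quat(s['eef_rot']).as_matrix()
c=snap('side'); P=cloud(c); P[c['z_map']==0]=-9
q=(P-p)@R
m=(abs(q[...,0])<.07)&(abs(q[...,1])<.02)&(q[...,2]>-.05)&(c['pixels'].max(2)<70)
t=q[m]; k=np.argsort(-t[:,2])[:12]; print(t[k].round(3), P[m][k][:,2].round(3))
E
```

```text
time: 6.3
ee_pos: [0.4579, 0.0153, 0.0152]
eef_rot: [0.826, -0.563, 0.001, -0.0]
ft_force: [0.5, -0.4, 0.8]
width: 0.0871
time: 6.68
ee_pos: [0.4568, 0.0153, 0.0059]
eef_rot: [0.826, -0.563, -0.0, 0.0]
ft_force: [0.3, -0.0, 0.1]
width: 0.0869
[[ 0.043 -0.005 -0.002]
 [ 0.043 -0.002 -0.003]
 [-0.051  0.    -0.004]
 [ 0.044 -0.003 -0.007]
 [-0.053  0.004 -0.009]
 [-0.052 -0.003 -0.009]
 [-0.054  0.008 -0.011]
 [-0.055 -0.006 -0.011]
 [-0.052  0.    -0.011]
 [ 0.046  0.    -0.011]
 [-0.051  0.004 -0.012]
 [ 0.044 -0.003 -0.012]] [0.008 0.009 0.01  0.012 0.014 0.015 0.017 0.017 0.017 0.017 0.017 0.017]
```

```bash
python3 -m creep '[{"x":0,"y":0,"z":-0.003,"spin":0},{"x":0,"y":0,"z":-0.003,"spin":0}]' 0.087 28;  python3 -m creep '[{"x":0,"y":0,"z":0,"spin":0},{"x":0,"y":0,"z":0,"spin":0},{"x":0,"y":0,"z":0,"spin":0},{"x":0,"y":0,"z":0,"spin":0},{"x":0,"y":0,"z":0,"spin":0},{"x":0,"y":0,"z":0,"spin":0},{"x":0,"y":0,"z":0,"spin":0},{"x":0,"y":0,"z":0,"spin":0},{"x":0,"y":0,"z":0,"spin":0}]' 0 28
```

```text
time: 6.98
ee_pos: [0.4568, 0.0153, 0.0029]
eef_rot: [0.826, -0.563, -0.0, 0.0]
ft_force: [0.1, 0.3, 0.3]
width: 0.0873
time: 8.1
ee_pos: [0.457, 0.0154, 0.0031]
eef_rot: [0.826, -0.563, 0.0, 0.0]
ft_force: [0.1, 1.0, 1.3]
width: 0.0269
```

Gripped at 27 mm, which matches fully squeezed. I'll lift, check how the clip sits, and check clearance to the pink box.

```bash
python3 -m creep '[{"x":-0.01,"y":0,"z":0.03,"spin":-5},{"x":-0.03,"y":0.02,"z":0.06,"spin":-10},{"x":-0.0375,"y":0.06,"z":0.083,"spin":-16.2},{"x":-0.0375,"y":0.10,"z":0.083,"spin":-16.2},{"x":-0.0375,"y":0.10,"z":0.083,"spin":-16.2},{"x":-0.0375,"y":0.10,"z":0.083,"spin":-16.2},{"x":-0.0375,"y":0.10,"z":0.083,"spin":-16.2}]' 0 28
python3 - <<'E'
from h import *
from scipy.spatial.transform import Rotation as Ro
c=np.load('pics/last_top.npz'); c=dict(c); P=cloud(c); P[c['z_map']==0]=-9
hsv=cv2.cvtColor(c['pixels'],cv2.COLOR_BGR2HSV); m=np.zeros((384,512),bool); m[215:265,112:155]=1
q=P[m&(P[...,2]>.09)]; print('pink',q.min(0).round(3),q.max(0).round(3), np.percentile(q[:,2],[50,95]))
s=r.read_state(); p=s['ee_pos']; print(p, s['width'],s['time'])
c=snap('side'); u,v=proj(c,p)[0].astype(int); a=c['pixels'][v-30:v+45,u-50:u+50]; print(u,v)
cv2.imwrite('pics/g2.png',cv2.resize(a,(800,600),interpolation=cv2.INTER_CUBIC))
E
```

```text
time: 8.98
ee_pos: [0.4194, 0.1142, 0.0857]
eef_rot: [0.738, -0.674, -0.0, 0.0]
ft_force: [-0.2, -0.4, -0.1]
width: 0.027
pink [0.357 0.376 0.091] [0.487 0.468 0.14 ] [0.11146853 0.12875918]
[0.41942525 0.11416667 0.08574303] 0.026984253964967137 8.975
267 239
```

View pics/g2.png

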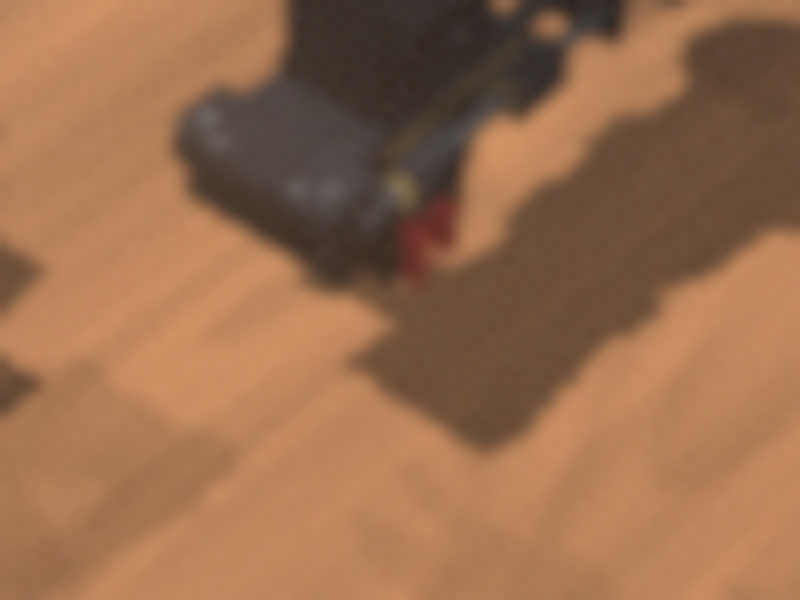

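The side crop shows only the two handle ends, at (410,262) and (445,225); the body hides the jaws. I'll compare these with the expected projection and try the top camera for the jaws.

Run:
```python
from h import *
c=load('side'); p=np.array([.4194,.1142]); a=np.radians(5.3); u=np.array([np.cos(a),np.sin(a)]); n=np.array([-u[1],u[0]])
for L in(-.021,.0):
  for s in(-.0125,.0125):
    for z in(.083,.107): print(L,s,z,((proj(c,np.r_[p+u*L+n*s,z])[0]-[217,209])*8).round(0))
c=snap('top'); im=c['pixels']; h,s,v=cv2.split(cv2.cvtColor(im,cv2.COLOR_BGR2HSV))
red=((h<8)|(h>172))&(s>150)&(v>50)
x,y=proj(c,np.r_[p+u*.06,.107])[0].astype(int); print(x,y)
m=np.zeros_like(red); m[y-25:y+25,x-25:x+25]=1
k=np.argwhere(red&m); print(len(k)); 
if len(k): print(onplane(c,k[:,::-1].astype(float),.107).round(3)[::3])
cv2.imwrite('pics/t2.png',cv2.resize(im[y-40:y+35,x-50:x+50],(800,600),interpolation=cv2.INTER_CUBIC))
```

```text
-0.021 -0.0125 0.083 [466. 253.]
-0.021 -0.0125 0.107 [470. 209.]
-0.021 0.0125 0.083 [427. 290.]
-0.021 0.0125 0.107 [430. 246.]
0.0 -0.0125 0.083 [423. 228.]
0.0 -0.0125 0.107 [426. 184.]
0.0 0.0125 0.083 [383. 264.]
0.0 0.0125 0.107 [386. 220.]
219 224
0
```

View pics/t2.png

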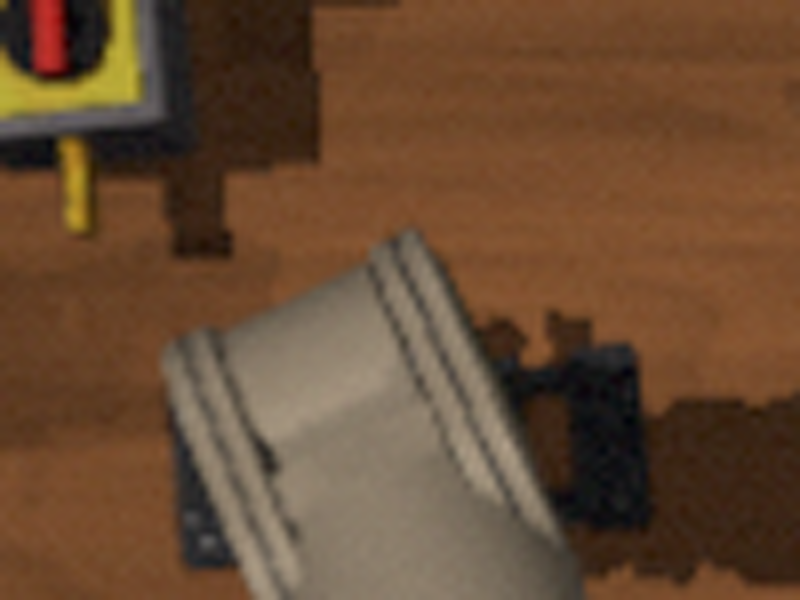

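The two open jaw tips show in the shadow at (500,335) and (570,325). The handle ends match the expected projection to about 5 mm, which is good enough. I'll go to the pre-approach in front of the tab.

```bash
python3 -m creep '[{"x":0,"y":0.03,"z":0,"spin":0},{"x":0,"y":0.08,"z":-0.01,"spin":0},{"x":0,"y":0.12,"z":-0.02,"spin":0},{"x":0,"y":0.139,"z":-0.02,"spin":0},{"x":0,"y":0.139,"z":-0.02,"spin":0},{"x":0,"y":0.139,"z":-0.02,"spin":0},{"x":0,"y":0.139,"z":-0.02,"spin":0},{"x":0,"y":0.139,"z":-0.02,"spin":0}]' 0 28
python3 - <<'E'
from h import *
s=r.read_state(); p=s['ee_pos']; print(p, s['width'],s['time'])
E=np.array([.523,.264,.075]); out=[]
for n in('side','top'):
    c=snap(n); u,v=proj(c,E)[0].astype(int); print(n,u,v)
    out.append(cv2.resize(c['pixels'][v-45:v+45,u-30:u+30],(400,600),interpolation=cv2.INTER_CUBIC))
cv2.imwrite('pics/p1.png',np.hstack(out))
E
```

```text
time: 10.07
ee_pos: [0.4198, 0.2535, 0.0662]
eef_rot: [0.738, -0.674, 0.0, 0.0]
ft_force: [0.3, 0.2, -2.0]
width: 0.0265
[0.41979941 0.25345331 0.06615745] 0.026535987185660335 10.075
side 208 248
top 179 213
```

View pics/p1.png

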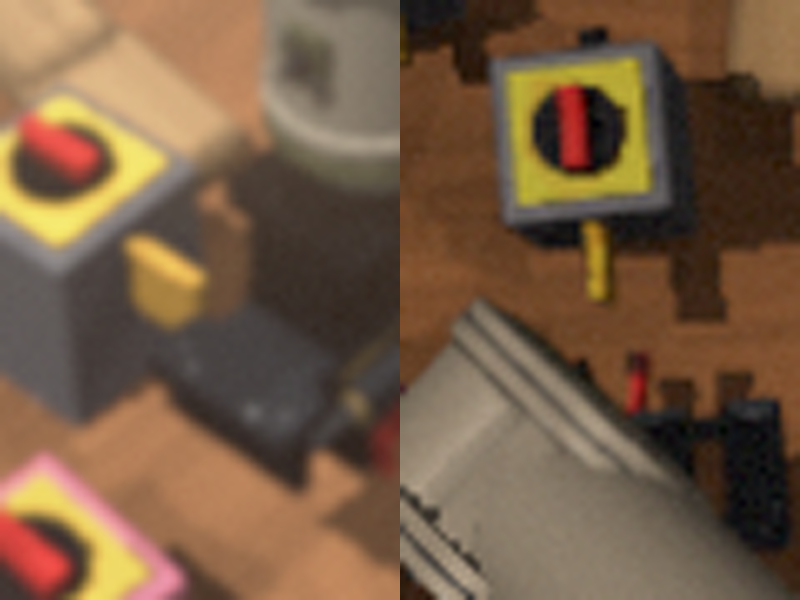

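The top half shows the right jaw tip at (637,357), the left jaw tip at (582,368), and the tab end between them at (600,300). I'll work out the lateral and depth offsets.

Run:
```python
from h import *
c=load('top'); f=lambda a:np.array(a,float)/(400/60)+[149,168]-.5
g=lambda a:f(np.array(a)-[400,0])
J=onplane(c,g([(637,355),(582,364)]),.087); T=onplane(c,g([(600,302),(594,225)]),.095); print(J.round(4),T.round(4))
a=np.arctan2(*(T[1]-T[0])[[1,0]]); print(np.degrees(a))
for a in(a,np.radians(5.3)):
  u=np.array([np.cos(a),np.sin(a)]);n=np.array([-u[1],u[0]])
  d=J.mean(0)[:2]-T[0][:2]; print(d@u,d@n)
```

```text
[[0.4954 0.2444 0.087 ]
 [0.4909 0.2732 0.087 ]] [[0.5224 0.2629 0.095 ]
 [0.5628 0.2666 0.095 ]]
5.2861518463646915
-0.029491440650644934 -0.0013339667952081866
-0.029491762203516046 -0.0013268387967243116
```

Jaw tips are 29.5 mm short of the edge and 1.3 mm off line. I'll advance 44.5 mm.

```bash
python3 -m creep '[{"x":0,"y":0.0013,"z":0,"spin":0},{"x":0.01,"y":0.0022,"z":0,"spin":0},{"x":0.02,"y":0.0032,"z":0,"spin":0},{"x":0.028,"y":0.0039,"z":0,"spin":0},{"x":0.036,"y":0.0047,"z":0,"spin":0},{"x":0.044,"y":0.0055,"z":0,"spin":0},{"x":0.044,"y":0.0055,"z":0,"spin":0},{"x":0.044,"y":0.0055,"z":0,"spin":0},{"x":0.044,"y":0.0055,"z":0,"spin":0}]' 0 28
```

```text
time: 11.3
ee_pos: [0.4632, 0.2598, 0.0661]
eef_rot: [0.739, -0.674, 0.0, 0.0]
ft_force: [-0.4, -0.4, -0.4]
width: 0.0267
```

```bash
python3 -m creep '[{"x":0,"y":0,"z":0,"spin":0},{"x":0,"y":0,"z":0,"spin":0},{"x":0,"y":0,"z":0,"spin":0},{"x":0,"y":0,"z":0,"spin":0},{"x":0,"y":0,"z":0,"spin":0},{"x":0,"y":0,"z":0,"spin":0},{"x":0,"y":0,"z":0,"spin":0},{"x":0,"y":0,"z":0,"spin":0},{"x":0,"y":0,"z":0,"spin":0}]' 0.087 28;python3 -m creep '[{"x":0,"y":0,"z":0.03,"spin":0},{"x":0,"y":0,"z":0.07,"spin":0},{"x":-0.02,"y":-0.04,"z":0.12,"spin":0},{"x":-0.02,"y":-0.1,"z":0.13,"spin":0},{"x":-0.02,"y":-0.16,"z":0.13,"spin":0},{"x":-0.02,"y":-0.22,"z":0.13,"spin":0},{"x":-0.02,"y":-0.28,"z":0.13,"spin":0},{"x":-0.02,"y":-0.34,"z":0.13,"spin":0},{"x":-0.02,"y":-0.34,"z":0.13,"spin":0}]' 0.087 28
python3 - <<'E'
from h import *
print(r.read_state()['joint_positions'].round(2))
E=np.array([.5,.262,.075]); out=[]
for n in('side','top'):
    c=snap(n); u,v=proj(c,E)[0].astype(int); print(n,u,v)
    out.append(cv2.resize(c['pixels'][v-45:v+45,u-30:u+30],(400,600),interpolation=cv2.INTER_CUBIC))
cv2.imwrite('pics/d1.png',np.hstack(out))
E
```

```text
time: 12.42
ee_pos: [0.4635, 0.2598, 0.0661]
eef_rot: [0.739, -0.674, 0.0, 0.0]
ft_force: [0.3, -0.8, -0.0]
width: 0.0868
time: 13.55
ee_pos: [0.4428, -0.0847, 0.1959]
eef_rot: [0.736, -0.677, 0.0, 0.0]
ft_force: [0.4, 0.9, -0.6]
width: 0.0869
[ 0.67 -0.01 -0.58  1.91 -0.    1.24 -1.39]
side 214 252
top 179 219
```

View pics/d1.png

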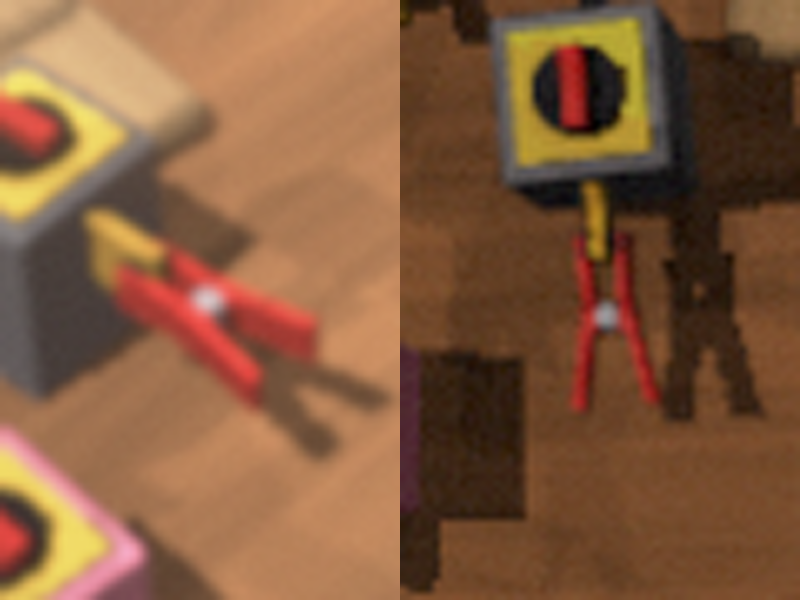

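The clip bites the tab by itself: jaws on either side of the plate, hinge at (607,315), gripper well away. Next is the post, at rest at (0.518, −0.296), with the pivot at (0.557, −0.1715). I'll turn the jaws along x and go above it.

```bash
python3 -m creep '[{"x":0.01,"y":-0.02,"z":0.02,"spin":9},{"x":0.02,"y":-0.04,"z":0.02,"spin":18},{"x":0.03,"y":-0.06,"z":0.02,"spin":27},{"x":0.04,"y":-0.09,"z":0.02,"spin":36},{"x":0.05,"y":-0.12,"z":0.02,"spin":45},{"x":0.06,"y":-0.15,"z":0.02,"spin":54},{"x":0.07,"y":-0.18,"z":0.02,"spin":63},{"x":0.075,"y":-0.2,"z":0.02,"spin":72},{"x":0.075,"y":-0.212,"z":0.02,"spin":80},{"x":0.075,"y":-0.212,"z":0.02,"spin":85},{"x":0.075,"y":-0.212,"z":0.02,"spin":85},{"x":0.075,"y":-0.212,"z":0.02,"spin":85}]' 0.087 30; python3 -m creep '[{"x":0,"y":0,"z":0,"spin":0},{"x":0,"y":0,"z":0,"spin":0}]'
python3 -c "
from h import *
print(r.read_state()['joint_positions'].round(2))"
```

```text
time: 15.15
ee_pos: [0.519, -0.291, 0.2162]
eef_rot: [1.0, 0.002, 0.0, -0.0]
ft_force: [-0.9, -0.6, -0.1]
width: 0.0867
time: 15.4
ee_pos: [0.5186, -0.292, 0.2161]
eef_rot: [1.0, 0.002, 0.0, 0.0]
ft_force: [0.8, -0.0, 0.2]
width: 0.0872
[ 0.87  0.32 -0.53  1.53  0.16  1.34  0.32]
```

```bash
python3 -m creep '[{"x":0,"y":-0.004,"z":-0.03,"spin":0},{"x":0,"y":-0.004,"z":-0.06,"spin":0},{"x":0,"y":-0.004,"z":-0.088,"spin":0},{"x":0,"y":-0.004,"z":-0.088,"spin":0},{"x":0,"y":-0.004,"z":-0.088,"spin":0}]' 0.087 30; python3 -m creep '[{"x":0,"y":0,"z":0,"spin":0},{"x":0,"y":0,"z":0,"spin":0},{"x":0,"y":0,"z":0,"spin":0},{"x":0,"y":0,"z":0,"spin":0},{"x":0,"y":0,"z":0,"spin":0},{"x":0,"y":0,"z":0,"spin":0},{"x":0,"y":0,"z":0,"spin":0},{"x":0,"y":0,"z":0,"spin":0},{"x":0,"y":0,"z":0,"spin":0},{"x":0,"y":0,"z":0,"spin":0}]' 0 30
```

```text
time: 16.02
ee_pos: [0.5191, -0.2964, 0.1293]
eef_rot: [1.0, 0.002, 0.001, 0.0]
ft_force: [0.1, 0.7, 0.5]
width: 0.0866
time: 17.27
ee_pos: [0.5192, -0.2962, 0.1281]
eef_rot: [1.0, 0.003, 0.001, 0.0]
ft_force: [5.7, -1.2, -3.8]
width: 0.0172
```

The post is gripped (17 mm). Now I'll swing it along its arc to about 0.50 rad.

```bash
python3 -m creep '[{"x":0.006,"y":-0.0017,"z":0,"spin":0},{"x":0.0125,"y":-0.0032,"z":0,"spin":0},{"x":0.019,"y":-0.0043,"z":0,"spin":0},{"x":0.0255,"y":-0.0052,"z":0,"spin":0},{"x":0.032,"y":-0.0056,"z":0,"spin":0},{"x":0.0384,"y":-0.0058,"z":0,"spin":0},{"x":0.045,"y":-0.0056,"z":0,"spin":0},{"x":0.0513,"y":-0.0052,"z":0,"spin":0},{"x":0.058,"y":-0.0043,"z":0,"spin":0},{"x":0.0642,"y":-0.0032,"z":0,"spin":0},{"x":0.0642,"y":-0.0032,"z":0,"spin":0},{"x":0.0642,"y":-0.0032,"z":0,"spin":0}]' 0 35; python3 -m creep '[{"x":0,"y":0,"z":0,"spin":0},{"x":0,"y":0,"z":0,"spin":0},{"x":0,"y":0,"z":0,"spin":0},{"x":0,"y":0,"z":0,"spin":0}]'
python3 - <<'E'
from h import *
s=r.read_state(); p=s['ee_pos']; piv=np.array([.557,-.1715]); d=p[:2]-piv
print(s['ft_force'].round(1),np.hypot(*d), np.radians(107.2)+np.arctan2(d[1],d[0]))
out=[]
for n,E in(('side',[.56,-.25,.1]),('top',[.56,-.25,.1])):
    c=snap(n); u,v=proj(c,E)[0].astype(int); print(n,u,v)
    out.append(cv2.resize(c['pixels'][v-45:v+45,u-30:u+30],(400,600),interpolation=cv2.INTER_CUBIC))
cv2.imwrite('pics/e1.png',np.hstack(out))
P=cloud(c)
E
```

```text
time: 18.77
ee_pos: [0.5797, -0.3035, 0.1281]
eef_rot: [1.0, 0.001, -0.002, 0.002]
ft_force: [-11.6, -8.0, 4.0]
width: 0.0171
time: 19.27
ee_pos: [0.5797, -0.3035, 0.128]
eef_rot: [1.0, 0.001, -0.002, 0.002]
ft_force: [-11.2, -6.9, 5.2]
width: 0.0172
[-11.2  -6.9   5.2] 0.13389016192786152 0.4702464042986112
side 306 167
top 326 200
```

View pics/e1.png

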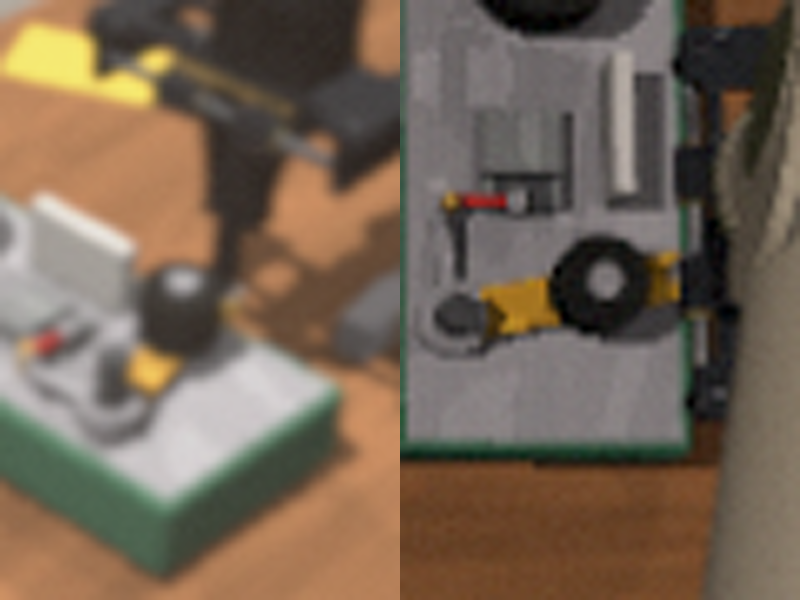

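The tensioner is swung: arm now from its pivot at (462,312) to the idler at (606,282), with the red pawl at (485,200). The force on the tool is −11 N in x, which matches the zone past the click. I'll cross-check the angle from the idler's hub in the first and current pictures.

Run:
```python
from h import *
c=load('top'); a=cv2.resize(cv2.imread('pics/top0.png'),(512,384),interpolation=cv2.INTER_AREA)
piv=np.array([.557,-.1715]); A=[]
for im,u,v in((a,326,208),(c['pixels'],326+(606-600)/6.667-.0,155+282/6.667)):
    u,v=int(round(u)),int(round(v)); g=im.max(2).astype(float)
    m=np.zeros(g.shape,np.uint8); cv2.circle(m,(u,v),11,1,-1); d=(m>0)&(g<60)
    n,l,st,ce=cv2.connectedComponentsWithStats(d.astype(np.uint8)); k=1+np.argmax(st[1:,4])
    pts=np.argwhere(l==k)[:,::-1].astype(np.int32); (cx,cy),rad=cv2.minEnclosingCircle(pts)
    w=((np.hypot(*(np.mgrid[:384,:512][::-1]-np.array([cx,cy])[:,None,None]))<3)*np.clip(g-70,0,None)); yy,xx=np.mgrid[:384,:512]
    hub=np.array([(w*xx).sum()/w.sum(),(w*yy).sum()/w.sum()])
    for q in((cx,cy),hub):
        X=onplane(c,[q],.118)[0]; t=np.arctan2(*(X[:2]-piv)[::-1]); print(np.round(q,1),round(rad,1),X.round(4),t.round(3))
```

```text
[325.6 207.8] 7.9 [ 0.5319 -0.2424  0.118 ] -1.911
[325.9 207. ] 7.9 [ 0.5348 -0.2436  0.118 ] -1.87
[327.5 199. ] 9.7 [ 0.5622 -0.2499  0.118 ] -1.504
[326.7 197.7] 9.7 [ 0.5666 -0.2474  0.118 ] -1.445
```

TCP arc says about 0.47 rad, and the coarse vision check (1 px ≈ 0.05 rad) about 0.42. The 11–12 N force supports 0.46 or more. I'll push 3 mm further to sit mid-band.

```bash
python3 -m creep '[{"x":0.0015,"y":0.0005,"z":0,"spin":0},{"x":0.003,"y":0.001,"z":0,"spin":0},{"x":0.003,"y":0.001,"z":0,"spin":0},{"x":0.003,"y":0.001,"z":0,"spin":0},{"x":0.003,"y":0.001,"z":0,"spin":0},{"x":0.003,"y":0.001,"z":0,"spin":0}]'
python3 - <<'E'
from h import *
s=r.read_state(); p=s['ee_pos']; print(s['ft_force'].round(1), s['joint_torque'].round(1))
d0=p[:2]-[.5192,-.2962]; print('chord angle',2*np.arcsin(np.hypot(*d0)/.26))
# clip still there? red pixels near tab
c=snap('top'); h,S,v=cv2.split(cv2.cvtColor(c['pixels'],cv2.COLOR_BGR2HSV)); red=((h<8)|(h>172))&(S>150)&(v>60)
m=np.zeros_like(red); m[205:240,165:200]=1; k=np.argwhere(red&m); print(len(k),onplane(c,[k.mean(0)[::-1]],.087).round(3))
E
```

```text
time: 20.12
ee_pos: [0.5824, -0.3028, 0.1281]
eef_rot: [1.0, 0.0, -0.003, 0.002]
ft_force: [-12.6, -8.6, 5.1]
width: 0.0174
[-12.6  -8.6   5.1] [ -8.3 -65.3 -15.4 -36.7  -3.5  -2.8  -0.5]
chord angle 0.49392014390898675
142 [[0.493 0.26  0.087]]
```

```bash
python3 -c "
from bench import r
print(r.close_job())"
```

```text
the job is handed in; nothing more can be done
None
```

I clipped the red spring clip onto the yellow tab of the larger grey switch box and let go. Then I swung the tensioner back by its post and handed the job in at about 20 s, still gripping the post.

**Last checks**
- **Clip:** the close-up after release showed it biting the tab with the gripper away. A red-pixel check just before hand-in found it still there.
- **Tensioner angle:** the arm's position gave about 0.49 rad, inside the 0.47 to 0.52 hold band. The force on the tool was about 13 N along x, close to the 10 N expected past the click.
- **Click:** I did not see it directly. I inferred it from the angle and the force.

**What failed or disagreed**
- **First squeeze:** it closed on air. The fingertips turned out to be level with the reported TCP, not 25 mm ahead of it as r.nose_length says. I measured that with the depth camera, corrected for it, and the second squeeze held.
- **Camera angle check:** the coarse picture check read only about 0.42 rad, against 0.47 from the arm at that moment. It is good to about 0.05 rad, so I pushed 3 mm further before handing in.
- **Sideways pull:** about 8 N along y remained on the post grip. I put it down to a small error in my estimate of the pivot position.

I planned the moves clear of the glue can, shoe last and hammer, and the force readings between moves showed no stray contact. I did not re-measure where they stand at the end.

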